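# Slide the garnish box covers over the lemon and the garlic

### The arm

A 6-joint arm with a two-finger parallel gripper is mounted at the origin on a cart in front of the work surface, level with it; the furniture and walls round the work are solid. World frame = base frame: x ahead of the robot, y to its left, z up, the work surface at z = 0. Lengths are in m, angles in rad, forces in N, time in s.
With the tool pointing down it reaches from about 0.3 to 0.875 m from the base axis. Payload 6.4 kg.
Tool frame: the origin (TCP) lies at the very end of the fingers, on their centre line; the grasp point (between the pads) lies 19 mm behind it; z points along the fingers, y is the line along which they close (so a half turn about z gives the same grasp; the last joint's range is limited). The gripper opens to 85 mm and grips with 20 to 120 N. Pads are 22 mm wide; open, the fingers measure 114 mm over their backs; the gripper's body (76 mm by 85 mm) begins 54 mm behind the grasp point. The pads swing forward as they close: fully open they stand 13 mm farther back than shut.
Start: joints at [1.036, 0.181, 1.607, -0, 1.354, -0.206], TCP at [0.186, 0.544, 0.231] pointing down, gripper open.
Joint ranges: [-2.99, 2.99], [-0.89, 2.07], [0.3, 2.58], [-1.14, 4.28], [0, 2.63], [-3.12, 3.12]. Speed limits (rad/s): [2.57, 2.57, 3.01, 3.14, 3.14, 3.14].

### API

Orientations are given as a unit quaternion [w, x, y, z].
In Python, from bench import ctrl gives the robot as it stands.
- The arm moves only by the tool jog_arm, never from a script. Its argument "series" is a list that holds one entry, the list of rows, each a list of 7 numbers: the shift along the tool's x, y, z in mm, then the turn, a rotation vector about the tool's x, y, z in rad, then the finger opening in mm, from 0 to 85.4. In form: [[[tx, ty, tz, rx, ry, rz, gripper], ...]]. A call has exactly 10 rows; each row shifts and turns the commanded pose from where the row before left it, along the tool's axes as they then stand; what a row does not reach is not made up. A row lasts 1/10 s, in which the tool goes at most 50 mm and 8.59 degrees, less where a joint would pass 70% of its speed; a pose out of reach is approached as far as the arm can. A call with a gripper value outside its range is refused whole. The fingers move at their own pace and stop on an object; the grip force is fixed at half the most. Time passes only in rows, so rows that do not move let the fingers close, or fill a call up. It gives the time, the measured TCP pose, the force, the opening and the grip force at its end, in the units of the state.
- ctrl.get_obs(): the state, without advancing time (a new reading comes with each control period).
- ctrl.camera(name): name is "side" or "top"; returns a dict with "frame" (480x640x3 uint8, blue, green, red), "z_map" (480x640 float32, m along the optical axis (not along the pixel's ray), 0 where there is no reading), "fx", "fy", "cx", "cy" (pixels), "xyz" and "rotation" of the camera in the world. Camera axes: x right, y down, z forward; pixel columns grow to the right and rows downward; lengths in m; the calibration is good to about 2 mm. A picture is of the moment at which its call begins.
- ctrl.hand_in(): hands the job in; it is judged then, once.
The state is a dict: "time_s": time; "q": joint angles; "dq": joint speeds; "joint_efforts": joint torques, N m; "eef_pos": TCP position; "eef_rot": TCP orientation; "wrist_force": force on the tool from outside, world axes, zero at the start; "torque": the same for the moment, N m; "opening": opening from 0.0 (shut) to 1.0 (fully open); "grasp_force": force on a finger pad.
Only numpy, scipy, OpenCV 4.12 (cv2) and the standard library are available. Lean on these libraries where they do the work, as an engineer would, in place of code of your own. Each camera call takes 0.05 s, during which the arm holds its last target. There are 200 camera calls.

### The job

Each of the two steel garnish boxes has one clear sliding cover, left part-way along. With the fingertips against the upright lip, push each cover fully home to its stop: the left one over the bay with the lemon, the right one over the bay with the garlic, so that the ramekins stand uncovered. Only push the covers: do not touch or lift anything in the boxes, and leave everything else on the table where it stands.

Things in the scene. Friction and masses are not known exactly. Their poses are not given: they have to be found in the camera images.
- box_left: open steel box fixed on the left, before the grill: 200 mm long (its y), 115 wide over the rails (its x), walls 66 high, rails to 77; walls and floor 4 thick. A cross wall makes two bays, centres at box y = +49 and -49 mm, 94 x 92 inside. Origin: centre of underside, z up; y points toward the robot (-x), turned by up to 0.5 rad. Its clear cover slides along y
- cover_left (a joint): sliding position of the clear cover of box_left, in m along the box's +y: 0 = cover fully over the -y bay (stop), 0.098 = fully over the +y bay (stop); starts in between. Friction about 2 N plus slight damping, stays where left, no spring
- cover_left_lip (a point): middle of the top edge of the dark steel finger lip upright across the centre of the cover of box_left: 97 mm above the table, 10 thick along the slide (box y), 36 long (box x). It rises 23 mm from a 22 mm wide foot strip (top at 74; clear plate's top at 71). The plate reaches 50 mm either way along box y. Axes as the box's
- box_right: open steel box fixed on the right, between two hobs 66 mm high: 200 mm long (its y), 115 wide over the rails (its x), walls 66 high, rails to 77; walls and floor 4 thick. A cross wall makes two bays, centres at box y = +49 and -49 mm, 94 x 92 inside. Origin: centre of underside, z up; y points toward the robot (-x), turned by up to 0.2 rad. Its clear cover slides along y
- cover_right (a joint): sliding position of the clear cover of box_right, in m along the box's +y: 0 = cover fully over the -y bay (stop), 0.098 = fully over the +y bay (stop); starts in between. Friction about 2 N plus slight damping, stays where left, no spring
- cover_right_lip (a point): middle of the top edge of the dark steel finger lip upright across the centre of the cover of box_right: 97 mm above the table, 10 thick along the slide (box y), 36 long (box x). It rises 23 mm from a 22 mm wide foot strip (top at 74; clear plate's top at 71). The plate reaches 50 mm either way along box y. Axes as the box's
- lemon: loose yellow lemon, 78 x 55 x 56 mm, in one bay of box_left; origin at its underside
- garlic: loose garlic bulb, 53 mm wide and high, in one bay of box_right; origin at its underside
- ramekin_left: loose small steel ramekin, 81 mm across, 42 mm high, in the other bay of box_left; origin at the centre of its underside
- ramekin_right: loose small steel ramekin, 77 mm across, 40 mm high, in the other bay of box_right; origin at the centre of its underside
- timer: loose kitchen timer, 32 x 68 x 60 mm, beyond the left box; origin at its underside; bystander
- pepper_shaker: loose shaker, 44 mm across, 90 mm high, behind the pan stack; origin at its underside; bystander
- salt_tub: loose round tub, 95 mm across, 62 mm high, nearer than the right box; origin at its underside; bystander
- tape_roll: loose tape roll lying flat, 100 mm across, 25 mm high, behind the right box; origin at its underside; bystander
- spoon: loose steel spoon, 211 mm long, 14 mm high, at the table's front edge on the left; origin at its underside; bystander
Things that resemble listed ones, but are neither listed nor needed, are in the scene too. Of the things that look like the lemon, the larger one is meant.

How it is judged:
At the end, for the whole second after the job is handed in: the left cover is within 5 mm of the stop over the lemon's bay, the right cover within 5 mm of the stop over the garlic's bay; lemon, garlic and ramekins are still inside their boxes (((y of lemon in the frame of box_left above 0 m and value of joint cover_left above 0.093 m) or (y of lemon in the frame of box_left below 0 m and value of joint cover_left below 0.005 m)) and ((y of garlic in the frame of box_right above 0 m and value of joint cover_right above 0.093 m) or (y of garlic in the frame of box_right below 0 m and value of joint cover_right below 0.005 m)) and y of lemon in the frame of box_left between -0.1 and 0.1 m and x of lemon in the frame of box_left between -0.05 and 0.05 m and height (world z) of each of lemon, ramekin_left, garlic, ramekin_right below 0.075 m and y of ramekin_left in the frame of box_left between -0.1 and 0.1 m and x of ramekin_left in the frame of box_left between -0.05 and 0.05 m and y of garlic in the frame of box_right between -0.1 and 0.1 m and x of garlic in the frame of box_right between -0.05 and 0.05 m and y of ramekin_right in the frame of box_right between -0.1 and 0.1 m and x of ramekin_right in the frame of box_right between -0.05 and 0.05 m); the robot touches nothing.
It fails at once if the robot touches the lemon, the garlic or a ramekin (over 0.5 N) (contact force between any of the arm, the fingers and lemon above 0.5 N or contact force between any of the arm, the fingers and ramekin_left above 0.5 N or contact force between any of the arm, the fingers and garlic above 0.5 N or contact force between any of the arm, the fingers and ramekin_right above 0.5 N).
It fails at once if the lemon, the garlic or a ramekin is lifted out of its box (height (world z) of any of lemon, ramekin_left, garlic, ramekin_right above 0.075 m).
It fails at once if the timer, shaker, salt tub, tape roll or spoon is moved more than 20 mm (distance of any of timer, pepper_shaker, salt_tub, tape_roll, spoon from where it was at the start of the episode above 0.02 m).
It also fails if it takes over 38 s, if anything falls off the work surface, if the arm or the gripper's body presses on something with over 40 N, if the wrist force passes 120 N, or if a joint passes its speed limit or range.

## Working session

There is one attempt and no reset: what is moved stays moved. The work goes in short steps, Python scripts to look and compute and a tool call to move; the robot and the scene stay as the last step left them, time stands still between calls to the robot, and variables do not carry over. Pictures are saved under pics/ and viewed, at most 10 in all, crops included, and the job is handed in when it is done.

Besides the shell and the picture viewer there is one more tool, called after ">>>" as name(argument=value, ...) on one line, values as JSON. jog_arm: Moves the arm, as the interface text tells. Its arguments: {"type":"object","properties":{"series":{"type":"array"}},"required":["series"]}

```bash
mkdir -p pics; python3 - <<'E'
from bench import ctrl
import cv2,numpy as np,pickle
d={}
for n in("top","side"):
    c=ctrl.camera(n); d[n]=c; cv2.imwrite(f"pics/{n}0.png",c["frame"]); print(n,c["xyz"],c["rotation"],c["fx"],c["cx"],c["cy"])
pickle.dump(d,open("d0.pkl","wb"))
o=ctrl.get_obs();print(o)
E
```

```text
top [ 0.3095868  -0.04175095  1.57977623] [-0.06008476  0.70782163 -0.70342221  0.02399081] 564.493780586421 321.1925836813772 243.6779310547301
side [0.0207253  1.52524006 1.119268  ] [ 0.07321662 -0.13430746  0.86897559 -0.47061901] 580.1761352334048 315.66269958600617 237.3388139610485
{'time_s': 0.1, 'q': array([ 1.03573647e+00,  1.81464754e-01,  1.60787518e+00, -1.38993926e-05,
        1.35380119e+00, -2.06285680e-01]), 'dq': array([ 0.00128134, -0.0020759 , -0.00158053,  0.00075597,  0.00253113,
       -0.00024049]), 'joint_efforts': array([-4.41863212e-04, -4.45881236e+01, -3.52237558e+01, -2.46428854e-04,
        4.10334455e-03, -7.93781851e-05]), 'eef_pos': array([0.18538712, 0.54378662, 0.23049123]), 'eef_rot': array([-2.74136989e-04,  1.63646183e-01,  9.86518792e-01, -7.24112029e-04]), 'wrist_force': array([0.11040869, 0.11381584, 0.35572892]), 'torque': array([ 0.04885202,  0.04430934, -0.03634275]), 'grasp_force': 0.0, 'opening': 0.9958829572891975}
```

View pics/top0.png

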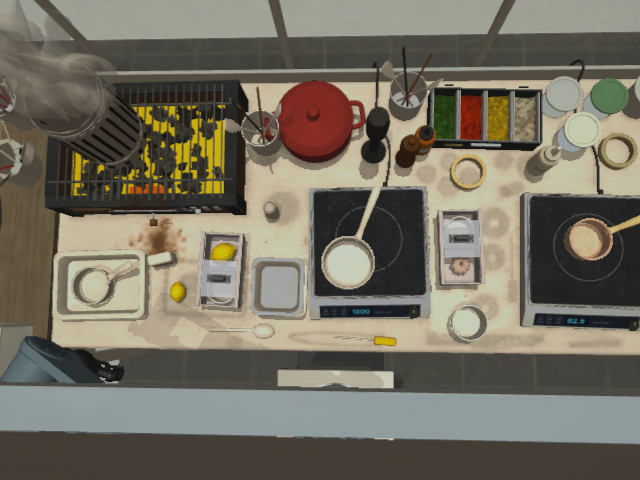

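View pics/side0.png

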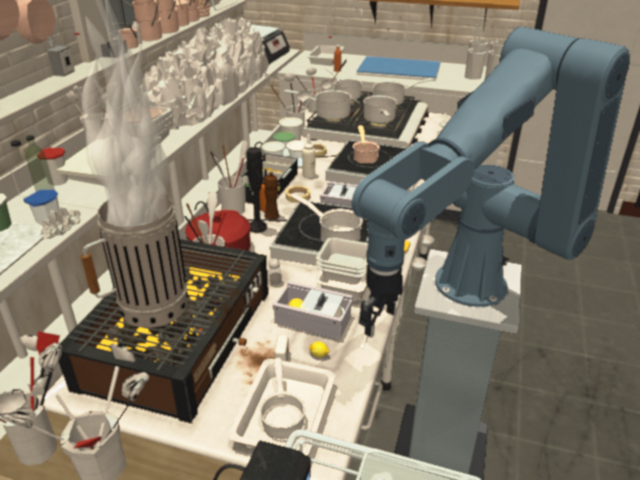

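Top view: the robot is at the bottom, and +x is up. Lemon candidates are the one in the left box (223,252) and a smaller loose one (178,291). I choose the one in the box. For boxes, the open trays at (278,287) and (100,285) are decoys; the real ones are at (222,270) and (461,247). The garlic is at (461,267) in the right box's near bay. The lips look to be near (220,278) and (461,238). I'll check this in a close crop.

```bash
python3 - <<'E'
import cv2,numpy as np,pickle
f=pickle.load(open("d0.pkl","rb"))["top"]["frame"]
a=f[222:317,175:262];b=f[200:295,417:504]
r=lambda i:cv2.resize(i,None,fx=4.5,fy=6*.75,interpolation=cv2.INTER_CUBIC)
cv2.imwrite("pics/crop0.png",np.hstack([r(a),r(b)]))
E
```

```text
(no output)
```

View pics/crop0.png

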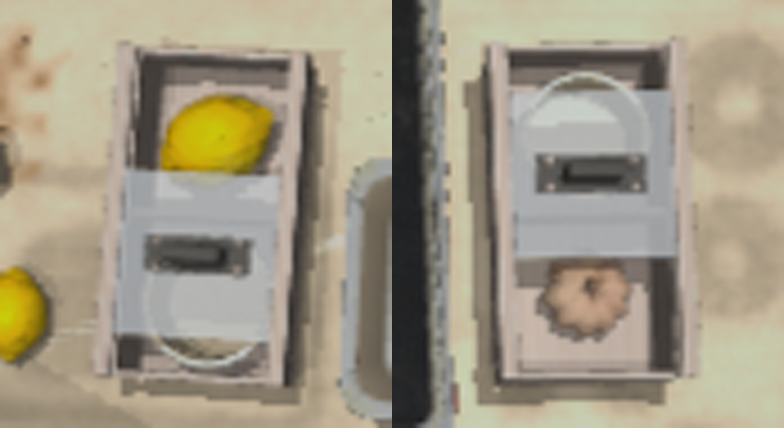

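The crop confirms it: the large lemon is in the far bay of the left box, and that cover sits part-way over the near ramekin. The garlic is in the near bay of the right box, and that cover sits over the far ramekin. So the left cover goes away from the robot (to 0) and the right cover toward it (to 0.098).

```bash
cat >h.py <<'E'
import cv2,numpy as np
from scipy.spatial.transform import Rotation as R
def rot(c):
    q=np.array(c["rotation"]); return q if q.shape==(3,3) else R.from_quat(q[[1,2,3,0]]).as_matrix()
def ray(c,uv,z):
    uv=np.atleast_2d(uv).astype(float)
    d=np.c_[(uv[:,0]-c["cx"])/c["fx"],(uv[:,1]-c["cy"])/c["fy"],np.ones(len(uv))]@rot(c).T
    p=np.array(c["xyz"]); return p+d*((z-p[2])/d[:,2])[:,None]
def dep(c,uv):
    uv=np.atleast_2d(uv).astype(int); z=c["z_map"][uv[:,1],uv[:,0]]
    d=np.c_[(uv[:,0]-c["cx"])/c["fx"],(uv[:,1]-c["cy"])/c["fy"],np.ones(len(uv))]*z[:,None]
    return d@rot(c).T+np.array(c["xyz"])
E
python3 - <<'E'
import pickle;from h import *
np.set_printoptions(precision=4,suppress=True)
d=pickle.load(open("d0.pkl","rb"));c=d["top"]
f=c["frame"].astype(int)
S={"L":((175,222),[(118,42),(305,52),(285,385),(95,375)],[(127,170),(280,177),(270,342),(117,332)]),
"R":((417,200),[(93,43),(290,38),(300,377),(108,383)],[(118,90),(278,90),(286,257),(126,257)])}
for k,(o,rail,pl) in S.items():
    for nm,p,z in(("rail",rail,.077),("plate",pl,.071)):
        w=ray(c,(np.array(p)+.5)/4.5-.5+o,z)[:,:2]
        ax=(w[3]+w[2]-w[0]-w[1])/2
        print(k,nm,w.mean(0),"len",np.hypot(*ax),"wid",np.hypot(*(w[1]-w[0])),"ang of +y",np.arctan2(ax[1],ax[0]))
    vs,us=np.mgrid[o[1]+28:o[1]+70,o[0]+20:o[0]+68]
    uv=np.c_[us.ravel(),vs.ravel()]; P=dep(c,uv); g=f[uv[:,1],uv[:,0]].max(1)
    # darkest = lip, within plate centre
    wp=ray(c,(np.array(pl)+.5)/4.5-.5+o,.071)[:,:2].mean(0)
    near=np.hypot(*(ray(c,uv,.08)[:,:2]-wp).T)<.035
    for th in(60,110):
        m=near&(g<th); q=ray(c,uv[m],.097 if th==60 else .074)
        print(" dark<",th,m.sum(),q.mean(0),"bounds",q.min(0),q.max(0),"depthmax z",P[m,2].max(),np.median(P[m,2]))
    t=near&(P[:,2]>.088); print(" high",t.sum(),P[t].mean(0) if t.any() else"")
# tall things near: obstacles in x .3-.8
for n,uv in dict(salt=(467,322),tape=(468,172),tray=(278,287),shaker=(271,210),pan=(348,262),panhandle=(370,205),hobR=(560,250),timer=(160,259)).items(): print(n,dep(c,[uv])[0])
# map of heights >.08 near the boxes
s=d["side"];vs,us=np.mgrid[0:480,0:640];uv=np.c_[us.ravel(),vs.ravel()]
P=dep(s,uv);
for bx in((.47,.42),(.40,-.42)):
    pass
E
```

```text
L rail [0.4202 0.3106] len 0.19994481710173956 wid 0.11436664343288706 ang of +y 3.1074536332317377
L plate [0.3949 0.3126] len 0.0981651351630138 wid 0.09333929668218828 ang of +y 3.110844393111641
 dark< 60 25 [0.3887 0.3041 0.097 ] bounds [0.3861 0.2921 0.097 ] [0.3969 0.3216 0.097 ] depthmax z 0.09709908968235115 0.07620397921686273
 dark< 110 158 [0.3946 0.3128 0.074 ] bounds [0.3846 0.2813 0.074 ] [0.4037 0.344  0.074 ] depthmax z 0.1037186201538185 0.07704581701989943
 high 56 [0.3908 0.2919 0.1762]
R rail [ 0.4841 -0.3337] len 0.20125562072672765 wid 0.11574131676325596 ang of +y -3.125160102484654
R plate [ 0.5061 -0.3378] len 0.09974307799101292 wid 0.09405750850141621 ang of +y -3.1145917698763683
 dark< 60 29 [ 0.4995 -0.3288  0.097 ] bounds [ 0.4976 -0.347   0.097 ] [ 0.5055 -0.3133  0.097 ] depthmax z 0.10082268017366114 0.08560988539692937
 dark< 110 167 [ 0.505  -0.3353  0.074 ] bounds [ 0.4951 -0.3651  0.074 ] [ 0.514  -0.3044  0.074 ] depthmax z 0.10690071023960401 0.07763792057497687
 high 58 [ 0.4946 -0.3201  0.174 ]
salt [ 0.2836 -0.3609  0.0058]
tape [ 0.7042 -0.3742 -0.0017]
tray [0.3716 0.1484 0.0927]
shaker [0.5789 0.1719 0.0876]
pan [ 0.4406 -0.036   0.0724]
panhandle [ 0.5806 -0.0921  0.1508]
hobR [ 0.4757 -0.5959  0.0656]
timer [0.4474 0.4796 0.0603]
```

>>> jog_arm(series=[[[0,0,0,0,0,-0.148,0],[0,0,0,0,0,-0.147,0],[-20,-28,8,0,0,0,0],[-20,-28,8,0,0,0,0],[-20,-28,8,0,0,0,0],[-20,-28,8,0,0,0,0],[-20,-28,8,0,0,0,0],[-20,-28,8,0,0,0,0],[-20,-28,8,0,0,0,0],[-20,-28,8,0,0,0,0]]])

```text
time_s: 1.1
eef_pos: [0.3383, 0.3136, 0.1668]
eef_rot: [-0.0, 0.017, 1.0, -0.0]
wrist_force: [0.1, 0.1, -0.3]
opening: 0.001
grasp_force: 0.0
```

>>> jog_arm(series=[[[0,0,14,0,0,0,0],[0,0,14,0,0,0,0],[0,0,14,0,0,0,0],[0,0,14,0,0,0,0],[0,0,14,0,0,0,0],[0,0,13,0,0,0,0],[0,0,0,0,0,0,0],[0,0,0,0,0,0,0],[0,0,0,0,0,0,0],[0,0,0,0,0,0,0]]])

```text
time_s: 2.1
eef_pos: [0.3385, 0.3153, 0.085]
eef_rot: [0.001, 0.017, 1.0, 0.0]
wrist_force: [-0.0, -0.6, -0.4]
opening: 0.0
grasp_force: 0.0
```

```bash
python3 - <<'E'
from bench import ctrl
import cv2,numpy as np
s=ctrl.camera("side")["frame"][260:380,250:410]
cv2.imwrite("pics/c1.png",cv2.resize(s,None,fx=5,fy=5,interpolation=cv2.INTER_CUBIC))
o=ctrl.get_obs();print(o["eef_pos"],o["wrist_force"])
E
```

```text
[0.33848491 0.31521461 0.08495867] [-0.11278913 -1.19262394 -0.14981573]
```

View pics/c1.png

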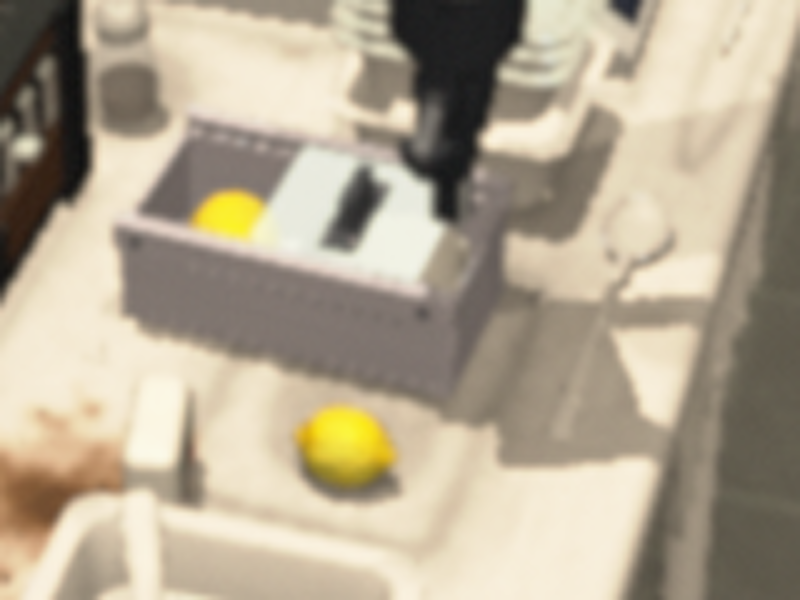

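The fingertips are inside the rails (445,215 in the crop), in front of the dark lip (355,205), and touch nothing. Now I push.

>>> jog_arm(series=[[[-10,0,2,0,0,0,0],[-12,0,0,0,0,0,0],[-12,0,0,0,0,0,0],[-12,0,0,0,0,0,0],[-12,0,0,0,0,0,0],[-12,0,0,0,0,0,0],[-12,0,0,0,0,0,0],[-10,0,0,0,0,0,0],[-8,0,0,0,0,0,0],[0,0,0,0,0,0,0]]])

```text
time_s: 3.15
eef_pos: [0.4394, 0.3116, 0.0823]
eef_rot: [0.001, 0.017, 1.0, 0.0]
wrist_force: [-0.2, 0.0, 0.1]
opening: -0.004
grasp_force: 0.0
```

>>> jog_arm(series=[[[-2,0,0,0,0,0,0],[-2,0,0,0,0,0,0],[-2,0,0,0,0,0,0],[-2,0,0,0,0,0,0],[-2,0,0,0,0,0,0],[-1,0,0,0,0,0,0],[-1,0,0,0,0,0,0],[-1,0,0,0,0,0,0],[0,0,0,0,0,0,0],[0,0,0,0,0,0,0]]])

```text
time_s: 4.15
eef_pos: [0.4511, 0.3112, 0.0823]
eef_rot: [0.0, 0.017, 1.0, 0.0]
wrist_force: [-0.5, -0.1, -0.4]
opening: 0.001
grasp_force: 0.5
```

```bash
python3 - <<'E'
from bench import ctrl
import cv2,numpy as np
s=ctrl.camera("side")["frame"][260:350,260:380]
cv2.imwrite("pics/c2.png",cv2.resize(s,None,fx=6,fy=6,interpolation=cv2.INTER_CUBIC))
o=ctrl.get_obs();print(o["eef_pos"],o["wrist_force"])
E
```

```text
[0.45114359 0.31118086 0.08233333] [-0.10806653  0.87868371 -0.15801242]
```

View pics/c2.png

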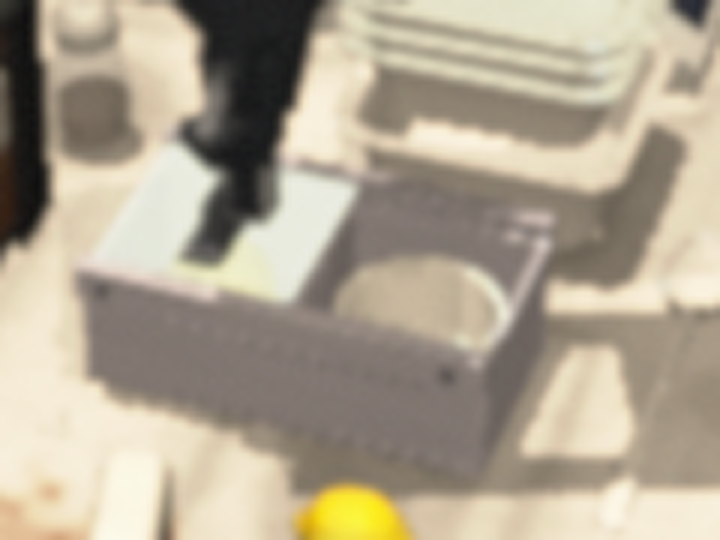

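The left cover is now over the lemon, with its lip near (210,235), and the ramekin is open. I'll keep going gently until the stop shows in the force.

>>> jog_arm(series=[[[-1,0,0,0,0,0,0],[-1,0,0,0,0,0,0],[-1,0,0,0,0,0,0],[-1,0,0,0,0,0,0],[-1,0,0,0,0,0,0],[0,0,0,0,0,0,0],[0,0,0,0,0,0,0],[0,0,0,0,0,0,0],[0,0,0,0,0,0,0],[0,0,0,0,0,0,0]]])

```text
time_s: 5.2
eef_pos: [0.4529, 0.311, 0.0821]
eef_rot: [-0.003, 0.017, 1.0, -0.0]
wrist_force: [-14.4, -0.1, 10.3]
opening: -0.002
grasp_force: 6.8
```

>>> jog_arm(series=[[[8,0,0,0,0,0,0],[4,0,-5,0,0,0,0],[5,0,-40,0,0,0,0],[5,0,-45,0,0,0,0],[5,0,-45,0,0,0,0],[5,0,-45,0,0,-0.055,0],[0,-30,0,0,0,0,0],[0,-36,0,0,0,0,0],[0,-36,0,0,0,0,0],[0,-36,0,0,0,0,0]]])

```text
time_s: 6.2
eef_pos: [0.4271, 0.1727, 0.263]
eef_rot: [0.001, -0.011, 1.0, -0.0]
wrist_force: [0.5, -0.7, 0.6]
opening: -0.003
grasp_force: 0.0
```

>>> jog_arm(series=[[[0,-36,0,0,0,0,0],[0,-36,0,0,0,0,0],[0,-36,0,0,0,0,0],[0,-36,0,0,0,0,0],[0,-36,0,0,0,0,0],[0,-36,0,0,0,0,0],[0,-36,0,0,0,0,0],[0,-36,0,0,0,0,0],[0,-36,0,0,0,0,0],[0,-36,0,0,0,0,0]]])

```text
time_s: 7.2
eef_pos: [0.4345, -0.1879, 0.263]
eef_rot: [0.001, -0.01, 1.0, -0.001]
wrist_force: [1.1, -0.3, -0.7]
opening: 0.001
grasp_force: 0.0
```

```bash
python3 - <<'E'
from bench import ctrl
import pickle;from h import *
o=ctrl.get_obs();print(o["eef_pos"],o["eef_rot"],o["wrist_force"])
d=pickle.load(open("d0.pkl","rb"))
c=d["top"];vs,us=np.mgrid[120:330:1,360:560];P=dep(c,np.c_[us.ravel(),vs.ravel()])
# max heights on a coarse grid round the right box
for x in np.arange(.34,.80,.04):
    print("%.2f"%x,[round(float(P[(abs(P[:,0]-x)<.02)&(abs(P[:,1]-y)<.02),2].max(initial=0)),2) for y in np.arange(-.14,-.54,-.04)])
E
```

```text
[ 0.43446633 -0.1878891   0.26295157] [ 7.04784015e-04 -1.03328106e-02  9.99946058e-01 -7.85386825e-04] [ 1.10448694 -0.31965384 -0.72688486]
0.34 [0.08, 0.07, 0.07, 0.08, 0.01, 0.07, 0.07, 0.01, 0.01, 0.07]
0.38 [0.07, 0.08, 0.08, 0.07, 0.08, 0.07, 0.08, 0.01, 0.01, 0.07]
0.42 [0.07, 0.08, 0.08, 0.07, 0.09, 0.06, 0.09, 0.01, 0.01, 0.08]
0.46 [0.08, 0.08, 0.08, 0.08, 0.09, 0.08, 0.08, 0.01, 0.01, 0.07]
0.50 [0.07, 0.08, 0.08, 0.08, 0.1, 0.11, 0.09, 0.01, 0.01, 0.07]
0.54 [0.08, 0.08, 0.08, 0.08, 0.09, 0.08, 0.08, 0.01, 0.01, 0.07]
0.58 [0.08, 0.08, 0.08, 0.08, 0.08, 0.08, 0.09, 0.01, 0.01, 0.07]
0.62 [0.08, 0.08, 0.08, 0.07, 0.01, 0.01, 0.01, 0.01, 0.01, 0.07]
0.66 [0.07, 0.08, 0.07, 0.07, 0.01, 0.04, 0.04, 0.03, 0.01, 0.01]
0.70 [0.03, 0.17, 0.17, 0.01, 0.01, 0.03, 0.01, 0.04, 0.01, 0.01]
0.74 [0.32, 0.19, 0.19, 0.12, 0.01, 0.03, 0.09, 0.09, 0.08, 0.01]
0.78 [0.27, 0.17, 0.17, 0.18, 0.09, 0.09, 0.09, 0.09, 0.09, 0.09]
```

>>> jog_arm(series=[[[-29,-30,0,0,0,0,0],[-29,-30,0,0,0,0,0],[-29,-30,0,0,0,0,0],[-29,-30,20,0,0,0,0],[0,-30,25,0,0,0,0],[0,0,35,0,0,0,0],[0,0,35,0,0,0,0],[0,0,30,0,0,0,0],[0,0,0,0,0,0,0],[0,0,0,0,0,0,0]]])

```text
time_s: 8.2
eef_pos: [0.5537, -0.3337, 0.1178]
eef_rot: [-0.0, -0.011, 1.0, -0.0]
wrist_force: [1.0, -0.0, 0.0]
opening: 0.001
grasp_force: 0.0
```

```bash
python3 - <<'E'
from bench import ctrl
from h import *
c=ctrl.camera("top")
s=c["frame"][195:300,400:510]
cv2.imwrite("pics/c3.png",cv2.resize(s,None,fx=5.5,fy=5.5,interpolation=cv2.INTER_CUBIC))
o=ctrl.get_obs();print(o["eef_pos"],o["wrist_force"])
E
```

```text
[ 0.55456894 -0.33429939  0.11931593] [-0.53153218 -0.18774436 -0.16093443]
```

View pics/c3.png

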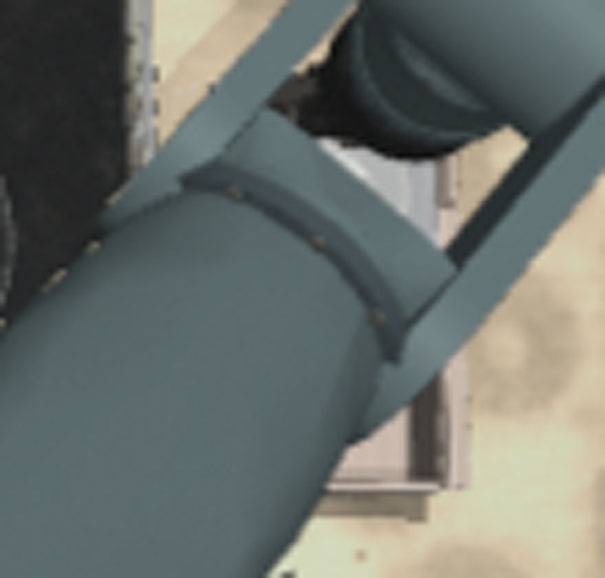

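The arm hides the lip in the top view, so I rely on the measured geometry. I'll go down to z ≈ 0.082 beyond the lip, then pull toward the robot.

>>> jog_arm(series=[[[0,0,12,0,0,0,0],[0,0,12,0,0,0,0],[0,0,12,0,0,0,0],[0,0,0,0,0,0,0],[5,0,0,0,0,0,0],[5,0,0,0,0,0,0],[5,0,0,0,0,0,0],[5,0,0,0,0,0,0],[0,0,0,0,0,0,0],[0,0,0,0,0,0,0]]])

```text
time_s: 9.25
eef_pos: [0.5336, -0.334, 0.0816]
eef_rot: [0.0, -0.01, 1.0, -0.0]
wrist_force: [0.9, 0.1, -0.3]
opening: -0.0
grasp_force: 0.0
```

>>> jog_arm(series=[[[6,0,0,0,0,0,0],[8,0,0,0,0,0,0],[10,0,0,0,0,0,0],[10,0,0,0,0,0,0],[10,0,0,0,0,0,0],[10,0,0,0,0,0,0],[8,0,0,0,0,0,0],[6,0,0,0,0,0,0],[4,0,0,0,0,0,0],[0,0,0,0,0,0,0]]])

```text
time_s: 10.25
eef_pos: [0.4609, -0.3353, 0.0812]
eef_rot: [-0.0, -0.01, 1.0, 0.0]
wrist_force: [0.1, 0.1, 0.4]
opening: -0.004
grasp_force: 0.0
```

>>> jog_arm(series=[[[2,0,0,0,0,0,0],[2,0,0,0,0,0,0],[2,0,0,0,0,0,0],[1,0,0,0,0,0,0],[1,0,0,0,0,0,0],[1,0,0,0,0,0,0],[1,0,0,0,0,0,0],[1,0,0,0,0,0,0],[0,0,0,0,0,0,0],[0,0,0,0,0,0,0]]])

```text
time_s: 11.25
eef_pos: [0.452, -0.3355, 0.0813]
eef_rot: [0.001, -0.01, 1.0, -0.0]
wrist_force: [8.0, 0.2, -3.9]
opening: -0.002
grasp_force: 4.1
```

>>> jog_arm(series=[[[1,0,0,0,0,0,0],[1,0,0,0,0,0,0],[0,0,0,0,0,0,0],[0,0,0,0,0,0,0],[0,0,0,0,0,0,0],[0,0,0,0,0,0,0],[0,0,0,0,0,0,0],[0,0,0,0,0,0,0],[0,0,0,0,0,0,0],[0,0,0,0,0,0,0]]])

```text
time_s: 12.25
eef_pos: [0.4519, -0.3356, 0.0815]
eef_rot: [0.003, -0.01, 1.0, -0.001]
wrist_force: [15.8, -0.1, -9.0]
opening: -0.0
grasp_force: 8.2
```

>>> jog_arm(series=[[[-8,0,0,0,0,0,0],[-6,0,-3,0,0,0,0],[0,0,-30,0,0,0,0],[0,0,-45,0,0,0,0],[0,0,-45,0,0,0,0],[0,0,-45,0,0,0,0],[0,36,0,0,0,0,0],[0,36,0,0,0,0,0],[0,36,0,0,0,0,0],[0,36,0,0,0,0,0]]])

```text
time_s: 13.25
eef_pos: [0.459, -0.1902, 0.2496]
eef_rot: [-0.0, -0.01, 1.0, -0.0]
wrist_force: [-0.4, 0.6, -0.5]
opening: 0.002
grasp_force: 0.0
```

>>> jog_arm(series=[[[0,36,0,0,0,0,0],[0,36,0,0,0,0,0],[0,36,0,0,0,0,0],[0,36,0,0,0,0,0],[0,30,0,0,0,0,0],[0,0,0,0,0,0,0],[0,0,0,0,0,0,0],[0,0,0,0,0,0,0],[0,0,0,0,0,0,0],[0,0,0,0,0,0,0]]])

```text
time_s: 14.25
eef_pos: [0.456, -0.0183, 0.2492]
eef_rot: [-0.0, -0.01, 1.0, -0.0]
wrist_force: [0.0, -0.1, 0.4]
opening: -0.002
grasp_force: 0.0
```

```bash
python3 - <<'E'
from bench import ctrl
from h import *
c=ctrl.camera("top");f=c["frame"]
r=lambda i:cv2.resize(i,None,fx=4.5,fy=4.5,interpolation=cv2.INTER_CUBIC)
cv2.imwrite("pics/c4.png",np.hstack([r(f[222:317,175:262]),r(f[200:295,417:504])]))
o=ctrl.get_obs();print(o["eef_pos"],o["wrist_force"])
E
```

```text
[ 0.45594378 -0.01813842  0.24921623] [ 0.40355217 -0.05285557  0.02483146]
```

View pics/c4.png

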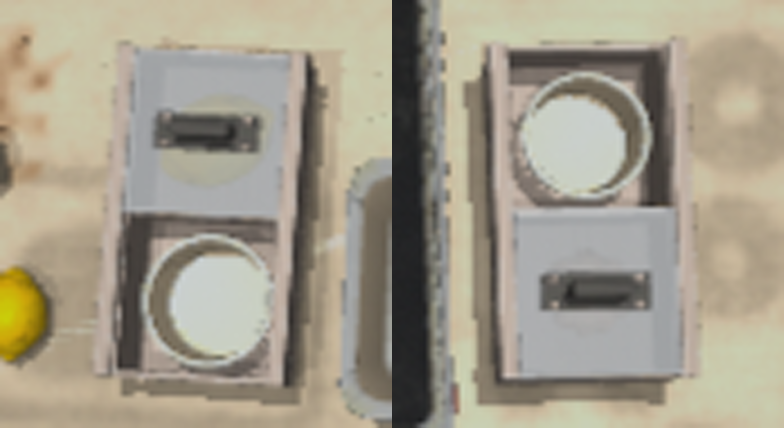

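Both covers are fully home. The left lip is at (207,130) over the lemon and the right one at (595,290) over the garlic. Both ramekins are open and the arm is clear, so I'm handing in.

```bash
python3 -c "
from bench import ctrl
print(ctrl.hand_in())"
```

```text
the job is handed in; nothing more can be done
None
```

I pushed both covers home to their stops (left over the lemon, right over the garlic), leaving the ramekins uncovered, and handed the job in at about 14 s; the hand-in returned no verdict.

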